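Find the heavy side of the herb mill's flywheel

ROBOT

A 6-joint arm with a two-finger parallel gripper is mounted at the origin on the work surface. World frame = base frame: x ahead of the robot, y to its left, z up, the work surface at z = 0. Lengths are in mm, angles in degrees, forces in N, time in s.
With the tool pointing down it reaches from about 350 to 850 mm from the base axis. Payload 8.1 kg.
Tool frame: the origin (TCP) lies midway between the tips of the shut fingers; the grasp point (between the pads) lies 19 mm behind it; z points along the fingers, y is the line along which they close (so a half turn about z gives the same grasp; the last joint's range is limited). The gripper opens to 85 mm and grips with 20 to 120 N. Pads are 22 mm wide; open, the fingers measure 114 mm over their backs; the gripper's body (76 mm by 85 mm) begins 54 mm behind the grasp point. The pads swing forward as they close: fully open they stand 13 mm farther back than shut.
Start: joints at [-81.326, 7.471, 85.268, -0, 87.261, -4.893], TCP at [140.776, -583.256, 231.292] pointing down, gripper open.
Joint ranges: [-169.43, 169.43], [-51.17, 129.36], [1.28, 143.12], [-76.62, 256.62], [0, 156.53], [-152.29, 152.29]. Speed limits (degrees/s): [136.94, 136.94, 159.86, 180, 180, 180].

INTERFACE

Orientations are given as [roll, pitch, yaw] about the fixed x, y, z axes, in that order (R = Rz(yaw) Ry(pitch) Rx(roll)).
In Python, from bench import r, camrig, telemetry gives the robot as it stands (r), with the cameras (camrig) and the readings (telemetry).
- The arm moves only by the shell command python3 steer.py [FORCE], which reads ROWS from standard input. ROWS is a JSON list that holds a single list of rows (three levels of brackets), with 1 to 8 rows, each of 7 numbers: a rotation vector rx, ry, rz in fractions of the full range, 1 being 180 degrees, then dx, dy, dz in fractions of the full range, 1 being 750 mm, then the finger opening in mm; each row is the pose to reach, as a shift and turn from the pose commanded when the command began, along the tool's axes at that moment; what a row does not reach only later rows make up. A row lasts 1/8 s, in which the tool goes at most 62.5 mm and 10.7 degrees, less where a joint would pass 70% of its speed; a pose out of reach is approached as far as the arm can. The fingers move at their own pace and stop on an object; FORCE is the grip in N (left out, the last holds). Time passes only in rows, so rows that do not move let the fingers close. It prints the time, the measured TCP pose, the force, the opening and the grip force at its end. Shift and turn numbers lie between -1 and 1, and a call with a number outside is refused. Input that does not fit is refused with a message, and nothing moves.
- telemetry.sense(): the state, without advancing time (a new reading comes with each control period).
- camrig.snapshot(name): name is "side" or "top"; returns a dict with "pixels" (400x640x3 uint8, blue, green, red), "fx", "fy", "cx", "cy" (pixels), "D" ([k1, k2, p1, p2, k3] as OpenCV has them; the pictures are not rectified), "pose" (4x4, takes a point from camera to world coordinates). Camera axes: x right, y up, looking along -z (the intrinsics and any distortion apply to the point x, -y, -z); pixel columns grow to the right and rows downward; lengths in mm; the calibration is good to about 2 mm. A picture is of the moment at which its call begins. There is no depth.
- r.hand_in(): hands the job in; it is judged then, once.
The state is a dict: "time": time; "joint_pos": joint angles; "qd": joint speeds; "joint_efforts": joint torques, N m; "tool_pos": TCP position; "tcp_rot": TCP orientation; "ft_force": force on the tool from outside, world axes, zero at the start; "wrist_torque": the same for the moment, N m; "finger_gap": finger opening in mm; "grip_force": force on a finger pad.
Only numpy, scipy, OpenCV 4.12 (cv2) and the standard library are available. Lean on these libraries where they do the work, as an engineer would, in place of code of your own. Each camera call takes 0.05 s, during which the arm holds its last target. There are 200 camera calls.

TASK

The herb mill's flywheel has a heavy spot hidden in its rim that does not show, and the tight shaft seal lets the wheel stay wherever it is left. Take the wooden crank handle and turn the wheel at least two full turns one way, feeling where it goes heavy and where it goes light; then bring the heavy side straight down and finish there still gripping the crank handle, the wheel held still, so that I can clip the balance weight on at the top. Leave everything else on the bench where it stands.

Things in the scene. Friction and masses are not known exactly. Their poses are not given: they have to be found in the camera images.
- flywheel (a joint): Angle of flywheel and crank on the mill's level shaft (rad): 0 with the crank handle straight up, growing clockwise as seen from the crank side (looking along the mill's +x); no stops, counts on through full turns. Even drag of about 0.5 N m both ways; the heavy spot adds 0.28 to 0.46 N m when level with the shaft, none when straight above or below. So it stays wherever it is left.
- crank_handle (a point): Grip point on the centre line of the crank handle, 70 mm from the shaft's centre line, 80 mm out from the wheel's front face. The handle is a round wooden sleeve, 28 mm thick, parallel to the shaft, 20 to 115 mm out from the wheel; it spins freely on its pin, so a grip need not turn as it goes round. Site axes: x as the mill's x, z from the shaft to the handle (turns with the wheel).
- mill_axle (a point): Point on the shaft's centre line in the flywheel's front face, 200 mm above the bench; axes as the mill's. The flywheel is an aluminium disc, 230 mm across, 32 mm thick, behind this point (+x); hub nut 16 mm out. Without the heavy spot in its rim, wheel and crank are in balance; where the spot lies relative to the handle differs every time and cannot be seen.
- mill: Hand-cranked herb mill, bolted down. Origin under it at bench level, 130 mm behind the flywheel's front face; x along the shaft from crank side (-x) to burr side (+x), z up. Wooden base 230 x 220 x 30 mm (x -135 to 95 mm), grey iron pedestal, hopper up to 340 mm high at x 50 mm, burr discs at x 83 to 135 mm. Its crank side faces the robot or somewhat to the robot's right (-y).
- clip_weight: Small steel clip-on balance weight with a clamp screw, 70 x 39 x 30 mm, lying on the mill's wooden base; origin under it. Leave alone.
- wrench: Wrench, 180 mm long, lying on the bench beside the mill; origin under its middle. Leave alone.
- mason_jar: Closed amber glass jar, 90 mm in diameter, 165 mm high; origin at the centre of its underside. Leave alone.
- dropper: Blue dropper bottle, 33 mm in diameter, 105 mm high; origin at the centre of its underside. Leave alone.
- jar_lid: Steel screw lid of a jar, 84 mm in diameter, 16 mm high, lying on the bench on the crank side; origin at the centre of its underside. Leave alone.
- brush: Cleaning brush, 200 mm long, lying on the bench beside the mill; origin under its middle. Leave alone.
- beaker: Glass beaker, 90 mm in diameter, 110 mm high; origin at the centre of its underside. Leave alone.
- cylinder: Glass measuring cylinder with a yellow collar, 230 mm high, foot 72 mm wide; origin at the centre of its underside. Leave alone.

How it is judged (in metres and radians):
On the way:
1. the crank has been turned two full turns, either way round, counted from straight up ((value of joint flywheel above 11.5 rad or value of joint flywheel below -11.5 rad)), for 0.1 s.
At the end, for the whole second after the job is handed in: the heavy spot of the rim is within about 20 degrees of straight below the shaft, the wheel stands still, and the fingers still grip the crank handle (more than 3 N of contact) (height (world z) of plug_c0 below 0.106 m and contact force between the fingers and grip_sleeve_c0 above 3 N and velocity of joint flywheel between -0.05 and 0.05 rad/s); the arm keeps its last pose, push and grip.
It fails at once if the balance weight, wrench, brush or jar lid at the mill is shifted by more than 30 mm or tipped (distance of any of clip_weight, wrench, jar_lid, brush from where it was at the start of the episode above 0.03 m or angle between any of clip_weight, wrench, jar_lid, brush's own z axis and vertical above 0.35 rad).
It fails at once if the jar, the dropper bottle, the beaker or the measuring cylinder is shifted by more than 30 mm or tipped (distance of any of mason_jar, dropper, beaker, cylinder from where it was at the start of the episode above 0.03 m or angle between any of mason_jar, dropper, beaker, cylinder's own z axis and vertical above 0.35 rad).
It also fails if it takes over 72 s, if anything falls off the work surface, if the arm or the gripper's body presses on something with over 40 N, if the wrist force passes 120 N, or if a joint passes its speed limit or range.

## Working session

There is one attempt and no reset: what is moved stays moved. The work goes in short steps, Python scripts to look and compute and a shell command to move; the robot and the scene stay as the last step left them, time stands still between calls to the robot, and variables do not carry over. Pictures are saved under pics/ and viewed, at most 10 in all, crops included, and the job is handed in when it is done.

```bash
ls; mkdir -p pics
python3 - <<'E'
from bench import r, camrig, telemetry
import cv2,json
for n in("side","top"):
    s=camrig.snapshot(n); cv2.imwrite(f"pics/{n}0.png",s["pixels"]); print(n,s["fx"],s["fy"],s["cx"],s["cy"],s["D"],s["pose"])
print(telemetry.sense())
E
```

```text
bench.py
pics
steer.py
side 505.9827852571983 505.9827852571983 316.5649109357543 193.5439198008371 [0.00772481 0.         0.         0.         0.        ] [[-8.96682414e-01  3.10558424e-01 -3.15458577e-01 -9.55655273e+00]
 [-4.42632332e-01 -6.19180749e-01  6.48607600e-01  1.11973362e+03]
 [ 6.10467602e-03  7.21227194e-01  6.92671689e-01  1.37597946e+03]
 [ 0.00000000e+00  0.00000000e+00  0.00000000e+00  1.00000000e+00]]
top 432.8446088989648 432.8446088989648 317.6113693391042 201.38420852989094 [-0.03952719  0.          0.          0.          0.        ] [[ 2.11271085e-02  9.84511715e-01 -1.74041167e-01  3.22155851e+02]
 [-9.99347044e-01  2.58991713e-02  2.51936032e-02  3.24751738e+00]
 [ 2.93109195e-02  1.73395258e-01  9.84416048e-01  1.47604241e+03]
 [ 0.00000000e+00  0.00000000e+00  0.00000000e+00  1.00000000e+00]]
{'time': 0.1, 'joint_pos': array([-8.13256313e+01,  7.51243163e+00,  8.53235751e+01, -5.65944880e-04,
        8.72622788e+01, -4.89387778e+00]), 'qd': array([ 0.02545076, -0.09068011, -0.20277159, -0.11469158, -0.03832442,
        0.09234824]), 'joint_efforts': array([ 3.17664471e-04, -5.70952713e+01, -5.01943266e+01, -2.18878736e-04,
        8.15481821e-03, -3.81535938e-05]), 'tool_pos': array([ 140.69553063, -582.75157121,  230.32700038]), 'tcp_rot': array([-1.79902025e+02, -7.82158706e-03,  1.35682674e+01]), 'ft_force': array([-0.25804017,  0.63832046,  0.54056451]), 'wrist_torque': array([-0.05773615, -0.02550298,  0.02454127]), 'grip_force': 0.0, 'finger_gap': 85.50192411475464}
```

View pics/side0.png

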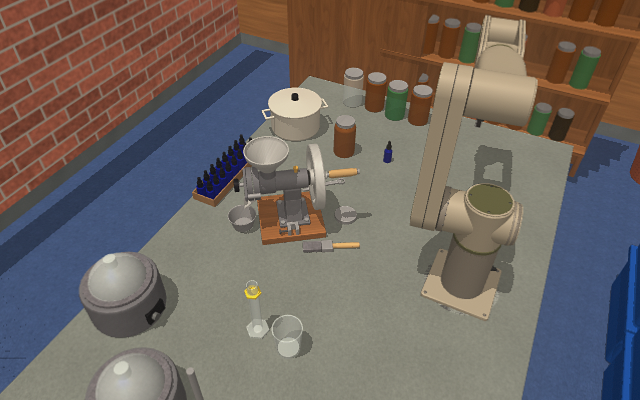

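View pics/top0.png

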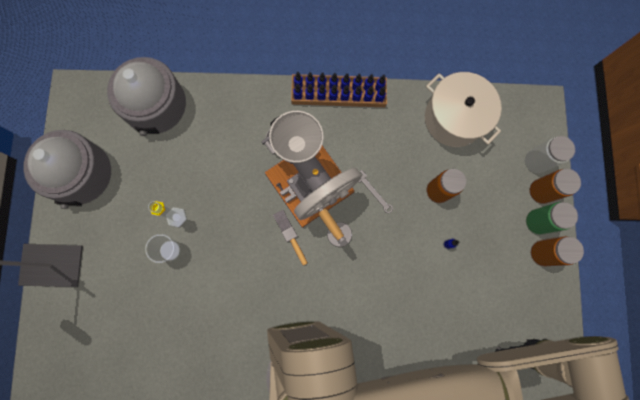

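The side view shows the mill with its handle at about (345,173). In the top view the handle runs from about (322,207) to (343,240), with the wheel around (328,193). Next I'll enlarge both.

Run:
```python
import cv2,numpy as np
a=cv2.imread("pics/top0.png")[150:270,260:400]; b=cv2.imread("pics/side0.png")[130:250,225:385]
k=dict(fx=5,fy=5,interpolation=cv2.INTER_CUBIC)
cv2.imwrite("pics/topc.png",cv2.resize(a,None,**k)); cv2.imwrite("pics/sidec.png",cv2.resize(b,None,**k))
```

```text
(no output)
```

View pics/topc.png

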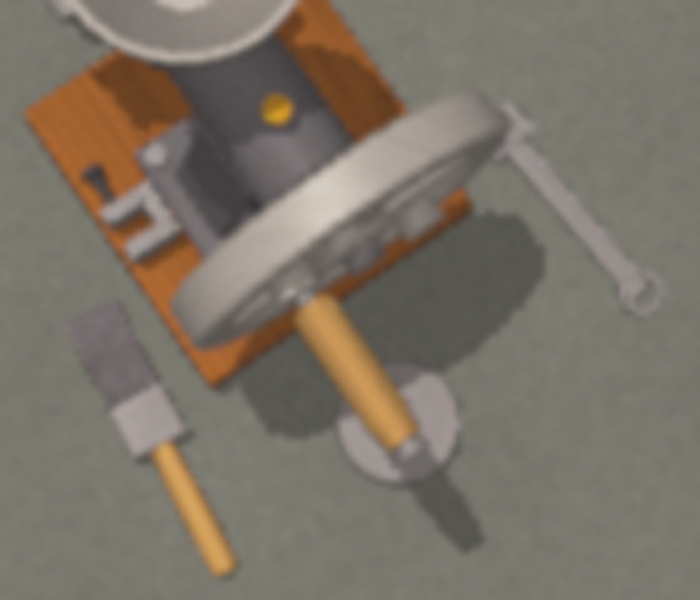

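View pics/sidec.png

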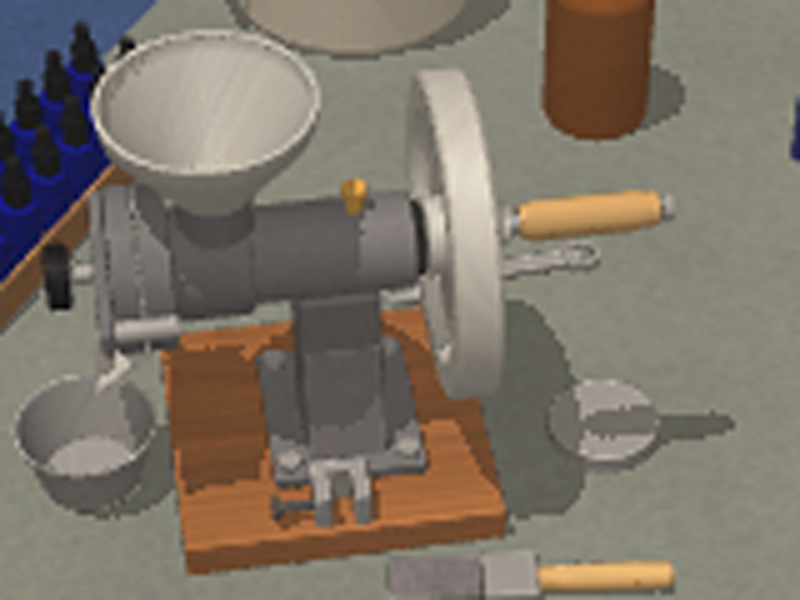

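In the top crop the sleeve runs from (314,308) to (400,440), with base corners at (215,380), (28,112) and (470,208). In the side crop the sleeve runs from (518,220) to (660,208), with base corners at (185,545) and (505,513). I'll fit the mill pose and crank angle to these.

```bash
cat > h.py <<'E'
import numpy as np, cv2, json
from scipy.optimize import least_squares
from scipy.spatial.transform import Rotation as R
def proj(s,P):
    T=np.linalg.inv(s["pose"]); p=(np.atleast_2d(P)@T[:3,:3].T+T[:3,3])*[1,-1,-1]
    K=np.array([[s["fx"],0,s["cx"]],[0,s["fy"],s["cy"]],[0,0,1]])
    return cv2.projectPoints(p.reshape(-1,1,3),np.zeros(3),np.zeros(3),K,np.array(s["D"]))[0][:,0]
def handle(phi,out): # mill frame; clockwise looking along +x from up: up -> -y
    return [-130-out,-70*np.sin(phi),200+70*np.cos(phi)]
def world(q,P): return R.from_euler('z',q[2]).apply(np.atleast_2d(P))+[q[0],q[1],0]
E
python3 - <<'E'
from h import *
from bench import r, camrig, telemetry
S={n:camrig.snapshot(n) for n in("top","side")}
o={"top":(260,150),"side":(225,130)}
def px(n,c): return (np.array(c)+.5)/5-.5+np.array(o[n])
obs={"top":[(314,308),(400,440),(215,380),(28,112),(470,208)],"side":[(518,220),(660,208),(505,513),(185,545)]}
def res(q):
    e=[]
    for n in S:
        P=[handle(q[3],20),handle(q[3],115),[-135,110,30],[95,110,30]]+([[-135,-110,30]] if n=="top" else [])
        e.append(proj(S[n],world(q,P))-np.array([px(n,c) for c in obs[n]]))
    return np.vstack(e).ravel()
best=min((least_squares(res,[550,0,.5,p],x_scale=[100,100,.3,1],loss='soft_l1') for p in(-2,-1,0,1,2,3)),key=lambda f:f.cost)
q=best.x; print(best.cost,q,np.degrees(q[2:]),best.fun.round(1))
np.save("q.npy",q)
print("axle",world(q,[-130,0,200]),"grip",world(q,handle(q[3],80)),[world(q,handle(q[3],o)).round() for o in(20,115)])
E
```

```text
4.181484045838728 [ 6.62916191e+02  5.96804308e+00  6.19298091e-01 -8.08023462e-01] [ 35.4831669  -46.29633411] [-0.9 -0.2  0.7  0.8 -0.7  1.4 -0.8 -0.4  1.7 -0.1  0.1  0.1 -0.6 -0.4
  0.1 -1.3 -0.4 -0.2]
axle [[557.05899904 -69.49224432 200.        ]] grip [[462.54197263 -74.72271765 248.36500665]] [array([[511., -40., 248.]]), array([[434., -95., 248.]])]
```

The fit is within about 1.5 px. The mill's yaw is 35.5° and the crank is at about -46°. I'll grip from above with the fingers closing across the handle.

The rows are not in the units I measure in: shifts go in shares of 750 mm and turns go in shares of 180 degrees. I convert before sending: 336 mm / 750 = 0.448, -328 mm / 750 = -0.4373, -21.9 degrees / 180 = -0.1217.

```bash
echo '[[[0, 0, -0.0167, 0.056, -0.0547, -0.016, 85], [0, 0, -0.0333, 0.112, -0.1093, -0.032, 85], [0, 0, -0.05, 0.168, -0.164, -0.048, 85], [0, 0, -0.0667, 0.224, -0.2187, -0.064, 85], [0, 0, -0.0833, 0.28, -0.2733, -0.08, 85], [0, 0, -0.1, 0.336, -0.328, -0.096, 85], [0, 0, -0.1111, 0.392, -0.3827, -0.112, 85], [0, 0, -0.1217, 0.448, -0.4373, -0.128, 85]]]' | python3 steer.py 60
cat >> h.py <<'E'
def go(target,yaw=None): # print remaining shift/turn in tool axes, from measured pose
    from bench import r, camrig, telemetry
    s=telemetry.sense(); M=R.from_euler('xyz',s["tcp_rot"],degrees=True)
    print("t",round(s["time"],2),s["tool_pos"].round(1),s["tcp_rot"].round(1),"d",M.inv().apply(np.array(target)-s["tool_pos"]).round(1),"f",s["ft_force"].round(1),s["finger_gap"],s["grip_force"])
    if yaw is not None: print((M.inv()*R.from_euler('xyz',[180,0,yaw],degrees=True)).as_rotvec(degrees=True).round(1))
E
python3 -c "
from h import *
go([458.5,-77.6,325],35.5)"
```

```text
time: 1.2
tool_pos: [391.1, -183.8, 327.7]
tcp_rot: [180.0, -0.0, 35.5]
ft_force: [1.6, -0.2, -0.3]
finger_gap: 85.1
grip_force: 0.0
t 1.2 [ 391.1 -183.8  327.7] [180.   -0.   35.5] d [116.6 -47.3   2.8] f [ 1.6 -0.2 -0.3] 85.14528388632411 0.0
[ 0. -0.  0.]
```

Scaled: 116.6 mm / 750 = 0.1555, 78 mm / 750 = 0.104.

```bash
echo '[[[0, 0, 0, 0.052, -0.0213, 0, 85], [0, 0, 0, 0.104, -0.0427, 0, 85], [0, 0, 0, 0.1555, -0.0631, 0.004, 85], [0, 0, 0, 0.1555, -0.0631, 0.004, 85], [0, 0, 0, 0.1555, -0.0631, 0.04, 85]]]' | python3 steer.py
python3 - <<'E'
from h import *
from bench import r, camrig, telemetry
go([458.5,-77.6,226],35.5)
im=[cv2.resize(camrig.snapshot(n)["pixels"][y:y+150,x:x+200],None,fx=2,fy=2,interpolation=cv2.INTER_CUBIC) for n,x,y in(("top",240,130),("side",250,90))]
cv2.imwrite("pics/a.png",np.hstack(im)[:, :800])
E
```

```text
time: 1.82
tool_pos: [459.0, -79.6, 299.1]
tcp_rot: [179.8, -0.1, 35.5]
ft_force: [0.3, -0.7, -0.3]
finger_gap: 84.8
grip_force: 0.0
t 1.82 [459.  -79.6 299.1] [ 1.798e+02 -1.000e-01  3.550e+01] d [ 0.6 -2.2 73.1] f [ 0.3 -0.7 -0.3] 84.75115039121371 0.0
[ 0.2 -0.1  0. ]
```

View pics/a.png

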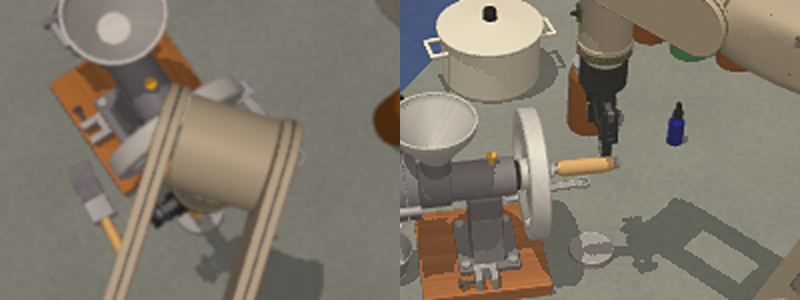

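The picture shows the fingers above the outer half of the handle, with the near finger at about (607,150). I'll lower and close.

Scaled: 72 mm / 750 = 0.096, 36 mm / 750 = 0.048.

```bash
echo '[[[0, 0, 0, 0, 0, 0.048, 85], [0, 0, 0, 0, 0, 0.096, 85], [0, 0, 0, 0, 0, 0.096, 85], [0, 0, 0, 0, 0, 0.096, 20], [0, 0, 0, 0, 0, 0.096, 20], [0, 0, 0, 0, 0, 0.096, 20], [0, 0, 0, 0, 0, 0.096, 20], [0, 0, 0, 0, 0, 0.096, 20]]]' | python3 steer.py 100
python3 - <<'E'
from h import *
from bench import r, camrig, telemetry
go([458.5,-77.6,226],35.5)
im=[cv2.resize(camrig.snapshot(n)["pixels"][y:y+150,x:x+200],None,fx=2,fy=2,interpolation=cv2.INTER_CUBIC) for n,x,y in(("top",240,130),("side",250,90))]
cv2.imwrite("pics/b.png",np.hstack(im)[:, 400:])
E
```

```text
time: 2.92
tool_pos: [457.5, -78.2, 226.5]
tcp_rot: [-179.9, -0.0, 35.5]
ft_force: [-6.5, 7.3, 8.2]
finger_gap: 25.6
grip_force: 97.6
t 2.92 [457.5 -78.2 226.5] [-179.9   -0.    35.5] d [1.2 0.1 0.5] f [-6.5  7.3  8.2] 25.63936927136387 97.56307482719421
[-0.1 -0.   0. ]
```

View pics/b.png

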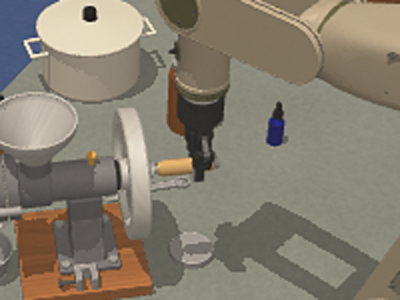

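The grip on the handle is good: 98 N, gap 25.6 mm. In tool axes the circle is (y,z) = 70(sin φ, -cos φ). I'll work out the rows for 30° commands going negative, three 10° rows each.

```bash
python3 - <<'E'
import numpy as np
c=lambda d:70*np.array([np.sin(np.radians(d)),-np.cos(np.radians(d))])
print([(c(-a)-c(-46.3)).round(1) for a in(50,55,60)])
for s in range(60,420,30): print(s,[(c(-s-a)-c(-s)).round(1).tolist() for a in(10,20,30)])
E
echo '[[[0, 0, 0, 0, -0.004, 0.0045, 20], [0, 0, 0, 0, -0.0089, 0.0109, 20], [0, 0, 0, 0, -0.0133, 0.0179, 20]]]' | python3 steer.py 100
```

```text
[array([-3. ,  3.4]), array([-6.7,  8.2]), array([-10. ,  13.4])]
60 [[-5.2, 11.1], [-8.3, 22.8], [-9.4, 35.0]]
90 [[1.1, 12.2], [4.2, 23.9], [9.4, 35.0]]
120 [[7.0, 10.0], [15.6, 18.6], [25.6, 25.6]]
150 [[11.1, 5.2], [22.8, 8.3], [35.0, 9.4]]
180 [[12.2, -1.1], [23.9, -4.2], [35.0, -9.4]]
210 [[10.0, -7.0], [18.6, -15.6], [25.6, -25.6]]
240 [[5.2, -11.1], [8.3, -22.8], [9.4, -35.0]]
270 [[-1.1, -12.2], [-4.2, -23.9], [-9.4, -35.0]]
300 [[-7.0, -10.0], [-15.6, -18.6], [-25.6, -25.6]]
330 [[-11.1, -5.2], [-22.8, -8.3], [-35.0, -9.4]]
360 [[-12.2, 1.1], [-23.9, 4.2], [-35.0, 9.4]]
390 [[-10.0, 7.0], [-18.6, 15.6], [-25.6, 25.6]]
time: 3.4
tool_pos: [451.7, -70.2, 213.8]
tcp_rot: [-179.9, -0.0, 35.5]
ft_force: [-9.7, 6.4, 11.8]
finger_gap: 25.8
grip_force: 98.0
```

Scaled: 35 mm / 750 = 0.0467, 22.8 mm / 750 = 0.0304.

```bash
(
echo '[[[0, 0, 0, 0, -0.0069, 0.0148, 20], [0, 0, 0, 0, -0.0111, 0.0304, 20], [0, 0, 0, 0, -0.0125, 0.0467, 20]]]' | python3 steer.py
echo '[[[0, 0, 0, 0, 0.0015, 0.0163, 20], [0, 0, 0, 0, 0.0056, 0.0319, 20], [0, 0, 0, 0, 0.0125, 0.0467, 20]]]' | python3 steer.py
echo '[[[0, 0, 0, 0, 0.0093, 0.0133, 20], [0, 0, 0, 0, 0.0208, 0.0248, 20], [0, 0, 0, 0, 0.0341, 0.0341, 20]]]' | python3 steer.py
echo '[[[0, 0, 0, 0, 0.0148, 0.0069, 20], [0, 0, 0, 0, 0.0304, 0.0111, 20], [0, 0, 0, 0, 0.0467, 0.0125, 20]]]' | python3 steer.py
) | tee log1.txt | grep -v rot
```

```text
time: 3.78
tool_pos: [445.5, -61.6, 176.6]
ft_force: [-4.8, 8.1, 1.2]
finger_gap: 25.9
grip_force: 97.9
time: 4.15
tool_pos: [451.3, -69.8, 141.0]
ft_force: [-1.2, 5.6, -0.9]
finger_gap: 25.8
grip_force: 98.2
time: 4.53
tool_pos: [466.8, -91.2, 115.8]
ft_force: [-0.3, 4.1, 1.5]
finger_gap: 25.7
grip_force: 98.4
time: 4.9
tool_pos: [487.7, -120.1, 107.1]
ft_force: [-2.2, 7.0, 6.5]
finger_gap: 25.7
grip_force: 98.9
```

Scaled: 35 mm / 750 = 0.0467, 23.9 mm / 750 = 0.0319.

```bash
(
echo '[[[0, 0, 0, 0, 0.0163, -0.0015, 20], [0, 0, 0, 0, 0.0319, -0.0056, 20], [0, 0, 0, 0, 0.0467, -0.0125, 20]]]' | python3 steer.py
echo '[[[0, 0, 0, 0, 0.0133, -0.0093, 20], [0, 0, 0, 0, 0.0248, -0.0208, 20], [0, 0, 0, 0, 0.0341, -0.0341, 20]]]' | python3 steer.py
echo '[[[0, 0, 0, 0, 0.0069, -0.0148, 20], [0, 0, 0, 0, 0.0111, -0.0304, 20], [0, 0, 0, 0, 0.0125, -0.0467, 20]]]' | python3 steer.py
echo '[[[0, 0, 0, 0, -0.0015, -0.0163, 20], [0, 0, 0, 0, -0.0056, -0.0319, 20], [0, 0, 0, 0, -0.0125, -0.0467, 20]]]' | python3 steer.py
echo '[[[0, 0, 0, 0, -0.0093, -0.0133, 20], [0, 0, 0, 0, -0.0208, -0.0248, 20], [0, 0, 0, 0, -0.0341, -0.0341, 20]]]' | python3 steer.py
echo '[[[0, 0, 0, 0, -0.0148, -0.0069, 20], [0, 0, 0, 0, -0.0304, -0.0111, 20], [0, 0, 0, 0, -0.0467, -0.0125, 20]]]' | python3 steer.py
echo '[[[0, 0, 0, 0, -0.0163, 0.0015, 20], [0, 0, 0, 0, -0.0319, 0.0056, 20], [0, 0, 0, 0, -0.0467, 0.0125, 20]]]' | python3 steer.py
echo '[[[0, 0, 0, 0, -0.0133, 0.0093, 20], [0, 0, 0, 0, -0.0248, 0.0208, 20], [0, 0, 0, 0, -0.0341, 0.0341, 20]]]' | python3 steer.py
) | tee log2.txt | grep -E "time|pos|ft|gap"
```

```text
time: 5.28
tool_pos: [507.6, -147.5, 116.8]
ft_force: [-6.9, 14.6, 9.6]
finger_gap: 25.9
time: 5.65
tool_pos: [521.4, -166.7, 140.6]
ft_force: [-2.8, 16.8, -3.5]
finger_gap: 25.8
time: 6.02
tool_pos: [527.3, -175.0, 174.7]
ft_force: [2.8, 11.5, -12.8]
finger_gap: 25.1
time: 6.4
tool_pos: [522.7, -168.5, 210.0]
ft_force: [8.5, 5.1, -15.3]
finger_gap: 25.6
time: 6.78
tool_pos: [508.5, -148.9, 236.5]
ft_force: [10.7, 0.4, -14.7]
finger_gap: 25.8
time: 7.15
tool_pos: [488.8, -121.6, 247.4]
ft_force: [8.9, -4.2, -8.2]
finger_gap: 26.0
time: 7.52
tool_pos: [468.7, -93.6, 240.2]
ft_force: [1.9, -4.3, 7.6]
finger_gap: 25.5
time: 7.9
tool_pos: [452.0, -70.5, 214.4]
ft_force: [-11.0, 7.7, 12.1]
finger_gap: 25.7
```

Second turn, same way.

Scaled: 35 mm / 750 = 0.0467, 22.8 mm / 750 = 0.0304.

```bash
(
echo '[[[0, 0, 0, 0, -0.0069, 0.0148, 20], [0, 0, 0, 0, -0.0111, 0.0304, 20], [0, 0, 0, 0, -0.0125, 0.0467, 20]]]' | python3 steer.py
echo '[[[0, 0, 0, 0, 0.0015, 0.0163, 20], [0, 0, 0, 0, 0.0056, 0.0319, 20], [0, 0, 0, 0, 0.0125, 0.0467, 20]]]' | python3 steer.py
echo '[[[0, 0, 0, 0, 0.0093, 0.0133, 20], [0, 0, 0, 0, 0.0208, 0.0248, 20], [0, 0, 0, 0, 0.0341, 0.0341, 20]]]' | python3 steer.py
echo '[[[0, 0, 0, 0, 0.0148, 0.0069, 20], [0, 0, 0, 0, 0.0304, 0.0111, 20], [0, 0, 0, 0, 0.0467, 0.0125, 20]]]' | python3 steer.py
echo '[[[0, 0, 0, 0, 0.0163, -0.0015, 20], [0, 0, 0, 0, 0.0319, -0.0056, 20], [0, 0, 0, 0, 0.0467, -0.0125, 20]]]' | python3 steer.py
echo '[[[0, 0, 0, 0, 0.0133, -0.0093, 20], [0, 0, 0, 0, 0.0248, -0.0208, 20], [0, 0, 0, 0, 0.0341, -0.0341, 20]]]' | python3 steer.py
echo '[[[0, 0, 0, 0, 0.0069, -0.0148, 20], [0, 0, 0, 0, 0.0111, -0.0304, 20], [0, 0, 0, 0, 0.0125, -0.0467, 20]]]' | python3 steer.py
echo '[[[0, 0, 0, 0, -0.0015, -0.0163, 20], [0, 0, 0, 0, -0.0056, -0.0319, 20], [0, 0, 0, 0, -0.0125, -0.0467, 20]]]' | python3 steer.py
echo '[[[0, 0, 0, 0, -0.0093, -0.0133, 20], [0, 0, 0, 0, -0.0208, -0.0248, 20], [0, 0, 0, 0, -0.0341, -0.0341, 20]]]' | python3 steer.py
echo '[[[0, 0, 0, 0, -0.0148, -0.0069, 20], [0, 0, 0, 0, -0.0304, -0.0111, 20], [0, 0, 0, 0, -0.0467, -0.0125, 20]]]' | python3 steer.py
echo '[[[0, 0, 0, 0, -0.0163, 0.0015, 20], [0, 0, 0, 0, -0.0319, 0.0056, 20], [0, 0, 0, 0, -0.0467, 0.0125, 20]]]' | python3 steer.py
echo '[[[0, 0, 0, 0, -0.0133, 0.0093, 20], [0, 0, 0, 0, -0.0248, 0.0208, 20], [0, 0, 0, 0, -0.0341, 0.0341, 20]]]' | python3 steer.py
) > log3.txt
cat > fit.py <<'E'
from h import *
import re,sys
q=np.load("q.npy")
def load(f):
    t=open(f).read(); v=lambda k:np.array([[float(x) for x in m.split(',')] for m in re.findall(k+r": \[(.*?)\]",t)])
    return v("tool_pos"),v("ft_force")
D=[(p,f,s) for a in sys.argv[1:] for s in[-1 if a[0]=='n' else 1] for p,f in zip(*load(a[1:]))]
P=R.from_euler('z',-q[2]).apply([d[0] for d in D]); F=R.from_euler('z',-q[2]).apply([d[1] for d in D]); s=np.array([d[2] for d in D])
y,z=P[:,1],P[:,2]; c=np.linalg.lstsq(np.c_[2*y,2*z,np.ones(len(y))],y*y+z*z,rcond=None)[0]
print("centre y,z",c[:2].round(1),"r",np.sqrt(c[2]+c[0]**2+c[1]**2).round(1),"expected y",world(q,[-130,0,200])@[-np.sin(q[2]),np.cos(q[2]),0])
ph=np.arctan2(-(y-c[0]),z-c[1])
tau=-(F[:,1]*-np.cos(ph)+F[:,2]*-np.sin(ph))*.07   # torque applied by tool, + = growing phi
# optional constant force bias of the sensor is confounded with the heavy spot
X=np.c_[s,-np.sin(ph),-np.cos(ph)]; b,*_=np.linalg.lstsq(X,tau,rcond=None)
d=np.degrees(np.arctan2(b[2],b[1])); print("drag",b[0].round(3),"A",np.hypot(*b[1:]).round(3),"delta",d.round(1),"goal phi",((180-d+180)%360-180).round(1))
print(np.c_[np.degrees(ph),tau,tau-X@b].round(2))
E
python3 fit.py nlog1.txt nlog2.txt nlog3.txt; tail -5 log3.txt
```

```text
centre y,z [-378.8  177.2] r 70.0 expected y [-379.939123]
drag 0.531 A 0.419 delta 16.3 goal phi 163.7
[[-9.0500e+01 -9.0000e-02  4.0000e-02]
 [-1.2110e+02 -1.4000e-01 -1.0000e-02]
 [-1.5131e+02 -2.7000e-01 -3.0000e-02]
 [ 1.7832e+02 -4.7000e-01 -5.0000e-02]
 [ 1.4926e+02 -6.1000e-01  2.0000e-02]
 [ 1.2158e+02 -7.7000e-01  4.0000e-02]
 [ 9.2060e+01 -9.1000e-01  1.0000e-02]
 [ 6.2050e+01 -9.7000e-01 -3.0000e-02]
 [ 3.2370e+01 -9.0000e-01 -5.0000e-02]
 [ 3.2000e+00 -6.3000e-01  4.0000e-02]
 [-2.5870e+01 -5.2000e-01 -6.0000e-02]
 [-5.7800e+01 -2.4000e-01  1.0000e-02]
 [-9.0500e+01 -7.0000e-02  6.0000e-02]
 [-1.2116e+02 -1.7000e-01 -4.0000e-02]
 [-1.5145e+02 -1.9000e-01  4.0000e-02]
 [ 1.7832e+02 -4.7000e-01 -4.0000e-02]
 [ 1.4922e+02 -6.6000e-01 -2.0000e-02]
 [ 1.2158e+02 -7.9000e-01  2.0000e-02]
 [ 9.2060e+01 -8.9000e-01  4.0000e-02]
 [ 6.1980e+01 -9.2000e-01  2.0000e-02]
 [ 3.2370e+01 -8.5000e-01 -1.0000e-02]
 [ 3.2000e+00 -6.9000e-01 -2.0000e-02]
 [-2.5870e+01 -4.7000e-01 -1.0000e-02]
 [-5.7800e+01 -2.2000e-01  3.0000e-02]]
tool_pos: [452.0, -70.5, 214.4]
tcp_rot: [-180.0, -0.1, 35.5]
ft_force: [-10.1, 7.7, 11.4]
finger_gap: 25.6
grip_force: 102.6
```

The fit is clean: drag 0.53 N m, heavy-spot moment 0.42 N m, goal crank angle about 164°. I'll go there the other way, sampling again as a cross-check.

Scaled: -25.6 mm / 750 = -0.0341, -18.6 mm / 750 = -0.0248.

```bash
(
echo '[[[0, 0, 0, 0, 0.0093, -0.0133, 20], [0, 0, 0, 0, 0.0208, -0.0248, 20], [0, 0, 0, 0, 0.0341, -0.0341, 20]]]' | python3 steer.py
echo '[[[0, 0, 0, 0, 0.0148, -0.0069, 20], [0, 0, 0, 0, 0.0304, -0.0111, 20], [0, 0, 0, 0, 0.0467, -0.0125, 20]]]' | python3 steer.py
echo '[[[0, 0, 0, 0, 0.0163, 0.0015, 20], [0, 0, 0, 0, 0.0319, 0.0056, 20], [0, 0, 0, 0, 0.0467, 0.0125, 20]]]' | python3 steer.py
echo '[[[0, 0, 0, 0, 0.0133, 0.0093, 20], [0, 0, 0, 0, 0.0248, 0.0208, 20], [0, 0, 0, 0, 0.0341, 0.0341, 20]]]' | python3 steer.py
echo '[[[0, 0, 0, 0, 0.0069, 0.0148, 20], [0, 0, 0, 0, 0.0111, 0.0304, 20], [0, 0, 0, 0, 0.0125, 0.0467, 20]]]' | python3 steer.py
echo '[[[0, 0, 0, 0, -0.0015, 0.0163, 20], [0, 0, 0, 0, -0.0056, 0.0319, 20], [0, 0, 0, 0, -0.0125, 0.0467, 20]]]' | python3 steer.py
echo '[[[0, 0, 0, 0, -0.0093, 0.0133, 20], [0, 0, 0, 0, -0.0208, 0.0248, 20], [0, 0, 0, 0, -0.0341, 0.0341, 20]]]' | python3 steer.py
) > log4.txt
python3 fit.py nlog1.txt nlog2.txt nlog3.txt plog4.txt | (head -2; tail -7); python3 fit.py nlog3.txt plog4.txt | sed -n 2p
python3 -c "
import numpy as np
c=lambda d:70*np.array([np.sin(np.radians(d)),-np.cos(np.radians(d))])
for a in range(155,175,3): print(a,(c(a)-c(150)).round(1))"
```

```text
centre y,z [-378.8  177.2] r 70.1 expected y [-379.939123]
drag 0.534 A 0.416 delta 17.3 goal phi 162.7
drag 0.532 A 0.414 delta 17.4 goal phi 162.6
155 [-5.4  2.8]
158 [-8.8  4.3]
161 [-12.2   5.6]
164 [-15.7   6.7]
167 [-19.3   7.6]
170 [-22.8   8.3]
173 [-26.5   8.9]
```

Scaled: -14.5 mm / 750 = -0.0193, -7 mm / 750 = -0.0093.

```bash
echo '[[[0, 0, 0, 0, -0.0093, 0.0047, 20], [0, 0, 0, 0, -0.0193, 0.0084, 20], [0, 0, 0, 0, -0.0193, 0.0084, 20], [0, 0, 0, 0, -0.0193, 0.0084, 20], [0, 0, 0, 0, -0.0193, 0.0084, 20], [0, 0, 0, 0, -0.0193, 0.0084, 20], [0, 0, 0, 0, -0.0193, 0.0084, 20], [0, 0, 0, 0, -0.0193, 0.0084, 20]]]' | python3 steer.py | tee log5.txt
python3 fit.py nlog1.txt nlog2.txt nlog3.txt plog4.txt plog5.txt | tail -4
```

```text
time: 16.02
tool_pos: [500.5, -137.7, 111.3]
tcp_rot: [179.9, -0.1, 35.5]
ft_force: [2.1, 0.7, 7.3]
finger_gap: 25.7
grip_force: 102.3
 [ 9.0990e+01  1.7000e-01  5.0000e-02]
 [ 1.1972e+02  2.9000e-01  6.0000e-02]
 [ 1.4661e+02  4.6000e-01  7.0000e-02]
 [ 1.6014e+02  2.2000e-01 -2.7000e-01]]
```

Run:
```python
from h import *
from bench import r, camrig, telemetry
im=[cv2.resize(camrig.snapshot(n)["pixels"][y:y+180,x:x+200],None,fx=2,fy=2,interpolation=cv2.INTER_CUBIC) for n,x,y in(("top",240,130),("side",225,90))]
cv2.imwrite("pics/c.png",np.hstack(im)); go([0,0,0]); print(telemetry.sense()["qd"])
```

```text
t 16.12 [ 500.5 -137.7  111.4] [ 1.799e+02 -1.000e-01  3.550e+01] d [-328.  -402.8  110.1] f [2.3 1.2 7.9] 25.727782901254223 102.33948111534119
[-0.10083681 -0.00661081 -0.0478181   0.09211278  0.00821153  0.09203661]
```

View pics/c.png

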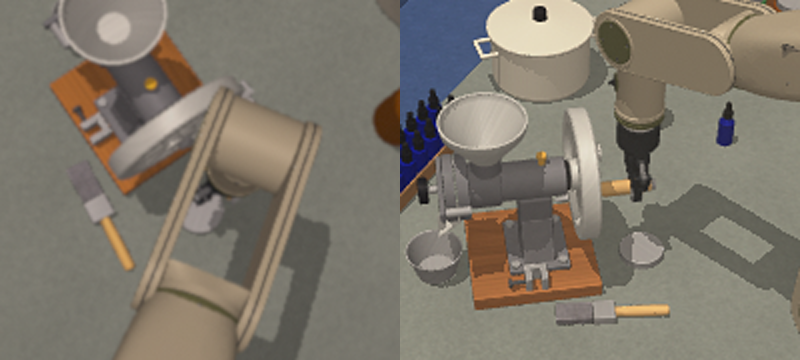

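The handle is low with the fingers still on it (side view, about (640,187)), the wheel is still, and the surroundings are undisturbed. The crank is about 3° from the goal.

```bash
python3 -c "
from bench import r, camrig, telemetry
print(r.hand_in())"
```

```text
the job is handed in; nothing more can be done
None
```

I turned the wheel two full turns and handed the job in: by the force fit the heavy spot is within about 3° of straight down, and the arm is still gripping the crank handle at about 102 N with the wheel held still. The hand-in returned no verdict, and nothing else on the bench looked disturbed in the last camera views.

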